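# Set the bench magnifier over the watch movement and lock its arm

## Task

Draw the bench magnifier's sliding arm out to the length mark that puts the lens over the watch movement in the tray, not over the parts cup, and while holding it there (left alone the arm slides back down) squeeze the cam lever fully shut beside the arm. Do not shut the lever before the lens is over the movement. Finish still holding: the gripper keeps the arm and the shut lever squeezed together, the lens still over the movement, and the things in the tray and on the desk stay where they are.

Things in the scene. Friction and masses are not known exactly. Their poses are not given: they have to be found in the camera images.
- stand: bench magnifier stand, fixed: steel base plate 250 x 96 x 12 mm (x -80 to +170 mm), pillar, and a 22 mm square outer tube rising 0.26 rad (15 deg) towards +x into a black clamp collar 28 mm wide and high. Origin on the desk; x points level the way the arm slides out, y to the lever's side, z up
- tray_mid (a point): middle of the white ceramic tray (84 x 60 mm, rim 22 mm above the desk) on the base plate, at its floor, on the stand's y = 0. It has a near place 15.5 mm towards the clamp from here and a far place 15.5 mm beyond; the movement lies in one, the parts cup in the other
- clamp_face (a point): centre of the clamp collar's front face, where the arm comes out, 100 mm above the desk; axes as the stand's (not tilted)
- slide_arm: sliding arm, a 14 x 14 mm steel bar. Origin on its centre line at the inner (clamp side) face of the finger tab; x points out along the bar, 15 deg upwards, y to the lever's side. Starts fully in, this point 32 mm from the clamp face. Short mark: 44 mm, lens over the near place; long mark: 76 mm, lens over the far place; end stop 92 mm. About 0.45 kg; slides back by its weight, about 1 N, unless held
- tab_face (a point): same point as the arm's origin, for the black finger tab: a plate 8 mm thick along the bar (x 0 to 8) and 16 mm high, sticking out sideways from y = -30 to y = +9 mm in the arm's axes. Pushing its inner face outwards on the long -y side draws the arm out. An engraved ring on the bar for each mark stands at the clamp's front face when the arm is at that mark
- lens (a point): centre of the lens (ring 41 mm across, 12 mm high), level, on the bar's line 42 mm beyond the tab's inner face
- cam_lever (a joint): cam lever angle: 0 = shut (parallel to the bar), positive = open, swung out to the stand's +y side. Starts 0.34 to 0.40, stays where left; 2 to 4 N on the tail moves it. Pin square to the bar, 8 mm behind the clamp face, 20 mm to +y of the bar's centre line
- lever_tip (a point): end of the lever's tail, mid-thickness, 73 mm from the pin; tail 14 mm high, level with the bar. Shut, it lies beside the bar to 65 mm in front of the clamp, inner face 13 mm and outer face 18 mm from the bar's centre line: bar plus shut lever are 25 mm across (-7 to +18). Open at 0.40 the tail's end stands 48 mm out: bar plus open lever 55 mm across
- movement_mid (a point): watch movement on its round holder, a solid stepped puck 26 mm across and 19 mm tall with a flat brass plate on top; this point is on its axis half-way up. Do not move it
- cup_mid (a point): round open parts cup, hollow, 26 mm across and 10 mm tall; point on its axis half-way up. Do not move it
- tweezers: steel tweezers lying on the desk beside the stand, 120 mm long along x, 8 mm high; bystander
- opener: case-back opener lying on the desk, round plastic handle and a blade, 115 mm long along x, 22 mm high; bystander
- watch_stand: clear acrylic stand with a wristwatch leaning on it, base 60 x 55 mm, about 75 mm high; bystander
Mind the look-alikes: they are no part of the job. There is more than one size of the part that bears movement_mid; the job needs the larger.

How it is judged:
On the way, in this order (a step that is already met when the one before it is completed fails the run):
1. the arm is drawn out and held with the lens over the movement, the cam lever still open (horizontal distance between lens and movement_mid below 0.005 m and value of joint cam_lever above 0.25 rad), for 0.2 s.
2. the cam lever is shut while the gripper holds the arm with the lens over the movement (horizontal distance between lens and movement_mid below 0.005 m and value of joint cam_lever below 0.05 rad and contact force between the fingers and slide_arm above 2 N), for 0.2 s.
At the end, for the whole second after the job is handed in: The lens centre is within 5 mm of the movement's axis seen from above, the cam lever is shut (under 0.05 rad), the arm is at rest, and the gripper still squeezes both the arm and the lever with more than 2 N each (all of step 2 and contact force between the fingers and cam_lever above 2 N and linear speed of slide_arm below 0.01 m/s); the arm keeps its last pose, push and grip.
It fails at once if the lever is shut, or shutting (under 0.22 rad), while the lens is not over the movement (more than 8 mm off) (value of joint cam_lever below 0.22 rad and horizontal distance between lens and movement_mid above 0.008 m).
It fails at once if the movement or the parts cup is shifted by more than 6 mm (distance of any of movement_mid, cup_mid from where it was at the start of the episode above 0.006 m).
It fails at once if the tweezers, the opener or the watch stand is shifted by more than 15 mm (distance of any of tweezers, opener, watch_stand from where it was at the start of the episode above 0.015 m).
It also fails if it takes over 32 s, if anything falls off the work surface, if the arm or the gripper's body presses on something with over 40 N, if the wrist force passes 120 N, or if a joint passes its speed limit or range.

## Robot

A 7-joint arm with a two-finger parallel gripper is mounted at the origin on the work surface. World frame = base frame: x ahead of the robot, y to its left, z up, the work surface at z = 0. Lengths are in m, angles in rad, forces in N, time in s.
With the tool pointing down it reaches from about 0.4 to 0.85 m from the base axis. Payload 6.9 kg.
Tool frame: the origin (TCP) lies midway between the tips of the shut fingers; the grasp point (between the pads) lies 19 mm behind it (ctrl.grip_point_offset is the z of the grasp point in the tool frame, in m); z points along the fingers, x is the direction in which the jaws open and shut, and the axes are right-handed (so a half turn about z gives the same grasp; the last joint's range is limited). The gripper opens to 85 mm and grips with 20 to 120 N. Pads are 22 mm wide; open, the fingers measure 114 mm over their backs; the gripper's body (76 mm by 85 mm) begins 54 mm behind the grasp point. The pads swing forward as they close: fully open they stand 13 mm farther back than shut.
Start: joints at [1.24, 0.507, -0.238, 1.5, 0.126, 1.149, -0.155], TCP at [0.264, -0.567, 0.231] pointing down, gripper open.
Joint ranges: [-3.08, 3.08], [-0.24, 2.05], [-1.43, 1.35], [0, 2.5], [-1.52, 4.66], [0.17, 1.96], [-2.89, 2.89]. Speed limits (rad/s): [2.39, 2.39, 3.14, 3.14, 3.14, 3.14, 3.14].

## Interface

Orientations are given as [roll, pitch, yaw] about the fixed x, y, z axes, in that order (R = Rz(yaw) Ry(pitch) Rx(roll)).
In Python, from bench import ctrl gives the robot as it stands.
- The arm moves only by the shell command python3 -m inch 'ROWS' [OPENING]. ROWS is JSON, a list of rows, each a list of 4 numbers: the shift along the tool's x, y, z in m, then the turn about the tool's z in degrees. In form: [[tx, ty, tz, twist], ...]. A call has 1 to 10 rows; each row is the pose to reach, as a shift and turn from the pose measured when the call began, along the tool's axes at that moment; what a row does not reach only later rows make up. A row lasts 1/8 s, in which the tool goes at most 62.5 mm and 10.7 degrees, less where a joint would pass 70% of its speed; a pose out of reach is approached as far as the arm can. A call with a gripper value outside its range is refused whole. OPENING is the opening in per cent of the stroke, from 0 (shut) to 100 (fully open), set as the call begins (- or left out, the last holds). The fingers move at their own pace and stop on an object; the grip force is fixed at half the most. Time passes only in rows, so rows that repeat a pose let the fingers close. It gives the time, the measured TCP pose, the force and the opening at its end, in the units of the state.
- ctrl.get_obs(): the state, without advancing time (a new reading comes with each control period).
- ctrl.get_image(name): name is "scene" or "top" or "wrist"; returns the picture (480x640x3 uint8, red, green, blue); there is no depth.
- ctrl.camera_info(name): a dict with "fx", "fy", "cx", "cy" (pixels), "R" (3x3) and "t" (3): a world point X has camera coordinates R X + t; the wrist camera has in their place "T_tool_cam" (4x4, takes a point from camera to tool coordinates, whose origin is the TCP and whose axes are the tool frame's). Camera axes: x right, y down, z forward; pixel columns grow to the right and rows downward; lengths in m; the calibration is good to about 2 mm. The wrist camera is an equidistant fisheye: a pixel r from the principal point sees the ray r / f radians off the axis. A picture is of the moment at which its call begins: read the wrist's pose just before it. camera_info takes no time and is no camera call.
- ctrl.job_done(): hands the job in, once; it reports no verdict.
The state is a dict: "time": time; "q": joint angles; "joint_vel": joint speeds; "effort": joint torques, N m; "eef_pos": TCP position; "tool_rot": TCP orientation; "contact_force": force on the tool from outside, world axes, zero at the start; "moment": the same for the moment, N m; "finger_gap": opening from 0.0 (shut) to 1.0 (fully open).
Only numpy, scipy, OpenCV 4.12 (cv2) and the standard library are available. Lean on these libraries where they do the work, as an engineer would, in place of code of your own. Each camera call takes 0.05 s, during which the arm holds its last target.

## Working session

There is one attempt and no reset: what is moved stays moved. The work goes in short steps, Python scripts to look and compute and a shell command to move; the robot and the scene stay as the last step left them, time stands still between calls to the robot, and variables do not carry over. Pictures are saved under pics/ and viewed, and the job is handed in when it is done.

```bash
ls; mkdir -p pics; python3 - <<'E'
from bench import ctrl
import cv2
print(ctrl.get_obs())
for n in ["scene","top","wrist"]:
    im=ctrl.get_image(n); cv2.imwrite(f"pics/{n}0.png",im[:,:,::-1])
    print(n,ctrl.camera_info(n))
print(ctrl.grip_point_offset)
E
```

```text
pics
{'time': 0.0, 'q': array([ 1.24048937,  0.50831202, -0.23751132,  1.501145  ,  0.12568916,
        1.14889168, -0.154788  ]), 'joint_vel': array([-7.33645146e-04,  4.44248102e-04, -1.74507418e-03,  5.49166161e-05,
       -5.85895558e-04,  7.36207964e-04,  1.26189366e-03]), 'effort': array([-1.20549830e-04, -6.20603299e+01, -2.18644179e+00, -2.49649912e+01,
        1.27995748e-02,  1.20995715e-02, -6.21307294e-06]), 'eef_pos': array([ 0.26355068, -0.56615623,  0.23044104]), 'tool_rot': array([ 3.14155953e+00,  1.76855732e-03, -1.13497492e+00]), 'contact_force': array([ 0.36216872, -0.19196422, -0.07757279]), 'moment': array([-0.0266325 ,  0.04012807, -0.00504604]), 'finger_gap': 0.9984804139085774}
scene {'fx': 435.41555491571836, 'fy': 435.41555491571836, 'cx': 317.2111921412276, 'cy': 238.8797610951436, 'R': array([[-0.61490029,  0.7884537 , -0.01544003],
       [ 0.49384644,  0.36972945, -0.78702975],
       [-0.61482789, -0.49156982, -0.6167218 ]]), 't': array([ 0.31456518, -0.20038462,  1.0684129 ])}
top {'fx': 490.3099592558656, 'fy': 490.3099592558656, 'cx': 314.4645822956843, 'cy': 232.29930628222633, 'R': array([[-0.00947664, -0.99989267, -0.01117334],
       [-0.99701535,  0.01030437, -0.07651276],
       [ 0.07661968,  0.01041491, -0.997006  ]]), 't': array([0.06453079, 0.54971851, 0.87355873])}
wrist {'fx': 371.64829954431775, 'fy': 371.64829954431775, 'cx': 320.2153202077834, 'cy': 235.16072680544804, 'T_tool_cam': array([[ 9.99999677e-01,  7.95520933e-04,  1.17372195e-04,
        -4.21862540e-04],
       [-7.94944018e-04,  9.55982536e-01,  2.93422493e-01,
        -7.46729881e-02],
       [ 1.21217967e-04, -2.93422492e-01,  9.55982859e-01,
        -1.42912063e-01],
       [ 0.00000000e+00,  0.00000000e+00,  0.00000000e+00,
         1.00000000e+00]])}
-0.0187
```

View pics/scene0.png

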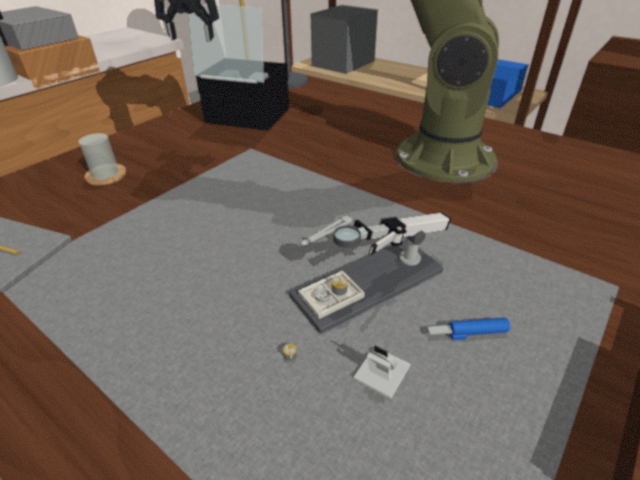

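View pics/top0.png

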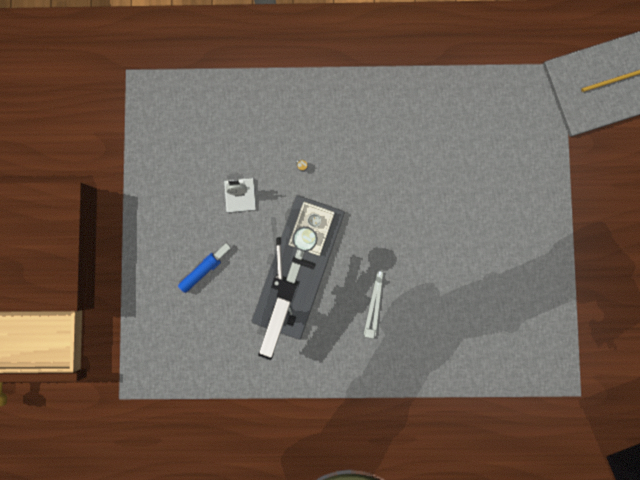

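View pics/wrist0.png

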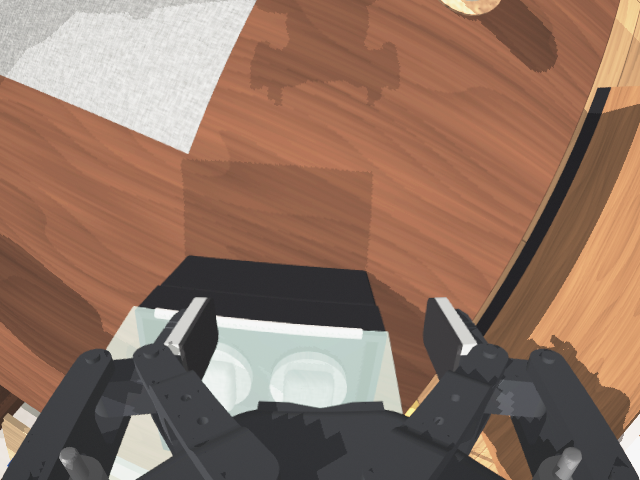

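```bash
python3 - <<'E'
import cv2
a=cv2.imread("pics/top0.png")[185:365,215:395]; cv2.imwrite("pics/topc.png",cv2.resize(a,None,fx=3.3,fy=3.3,interpolation=cv2.INTER_CUBIC))
a=cv2.imread("pics/scene0.png")[200:340,270:460]; cv2.imwrite("pics/scenec.png",cv2.resize(a,None,fx=4,fy=4,interpolation=cv2.INTER_CUBIC))
E
```

```text
(no output)
```

View pics/topc.png

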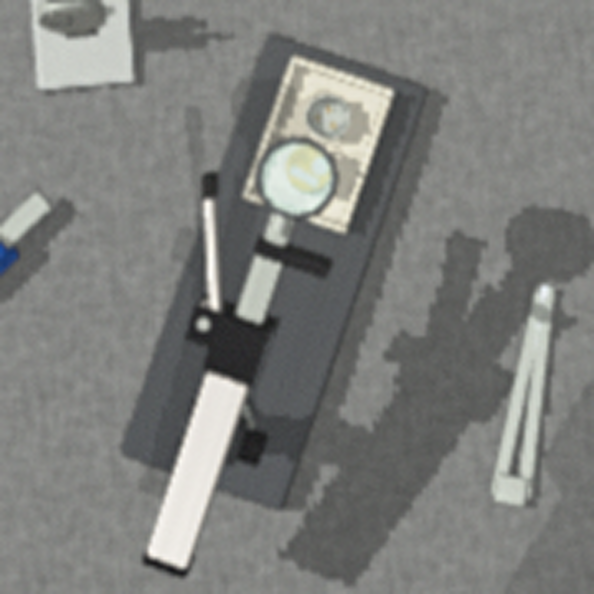

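View pics/scenec.png

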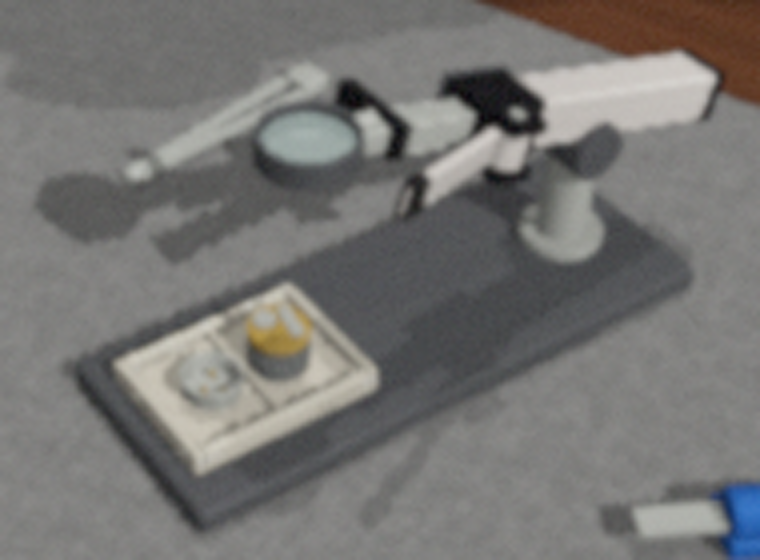

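The brass-topped, taller movement is in the near place (scene crop 278,335) and the open cup is in the far place (210,380), so the short mark applies: 44 mm, a 12 mm draw. Next I'll fit the stand pose.

```bash
cat > fit.py <<'E'
from bench import ctrl
import numpy as np
from scipy.optimize import least_squares
C={n:ctrl.camera_info(n) for n in("top","scene")}
def proj(n,X):
    c=C[n];p=c["R"]@np.array(X)+c["t"];return np.array([c["fx"]*p[0]/p[2]+c["cx"],c["fy"]*p[1]/p[2]+c["cy"]])
T=lambda x,y:(215+x/3.3,185+y/3.3)
S=lambda x,y:(270+x/4,200+y/4)
c15,s15=np.cos(.26),np.sin(.26)
def pts(cf,tm,mv):
    P=[]
    for n,px,X in [("top",T(277,35),(.17,.048,.012)),("top",T(428,92),(.17,-.048,.012)),("top",T(283,508),(-.08,-.048,.012)),("top",T(123,455),(-.08,.048,.012)),
     ("scene",S(78,368),(.17,-.048,.012)),("scene",S(202,512),(.17,.048,.012)),("scene",S(690,268),(-.08,.048,.012)),
     ("top",T(292,56),(tm+.042,.03,.022)),("top",T(395,92),(tm+.042,-.03,.022)),("top",T(347,233),(tm-.042,-.03,.022)),("top",T(243,195),(tm-.042,.03,.022)),
     ("scene",S(200,460),(tm+.042,.03,.022)),("scene",S(115,360),(tm+.042,-.03,.022)),("scene",S(288,283),(tm-.042,-.03,.022)),("scene",S(378,368),(tm-.042,.03,.022)),
     ("top",T(298,178),(cf+.074*c15,0,.1+.074*s15)),("scene",S(307,137),(cf+.074*c15,0,.106+.074*s15)),
     ("top",T(330,268),(cf+.036*c15,-.03,.108+.036*s15)),
     ("scene",S(279,333),(mv,0,.016+.019))]:
        P.append((n,px,X))
    return P
def W(p,X):
    a=p[2];c,s=np.cos(a),np.sin(a);return np.array([p[0]+c*X[0]-s*X[1],p[1]+s*X[0]+c*X[1],X[2]])
def res(p): return np.concatenate([proj(n,W(p,X))-px for n,px,X in pts(p[3],p[4],p[5])])
if __name__=="__main__":
    r=least_squares(res,[.5,0,-.3,0,.1,.1],loss="soft_l1")
    print("x y yaw cf tm mv",r.x.round(4)); print(r.fun.reshape(-1,2).round(1).tolist())
    np.save("stand.npy",r.x); p=r.x
    for k,X in dict(clamp=(p[3],0,.1),tabin=(p[3]+.032*c15,0,0.108),lens=(p[3]+.074*c15,0,.119)).items(): print(k,W(p,X).round(4))
E
python3 fit.py
```

```text
x y yaw cf tm mv [ 0.4457  0.1041 -0.341   0.0207  0.1185  0.1039]
[[-2.8, -1.2], [0.5, -1.8], [0.2, 1.6], [-1.1, 0.2], [-1.5, -1.8], [0.0, 1.3], [2.1, -0.9], [-0.0, -0.4], [-0.2, -0.8], [-0.6, -0.1], [-0.2, 0.7], [-0.8, -0.8], [-0.2, 0.1], [0.4, -0.5], [0.1, -0.1], [-0.1, -0.3], [0.2, -1.4], [0.3, -0.1], [-0.5, -1.9]]
clamp [0.4653 0.0972 0.1   ]
tabin [0.4944 0.0868 0.108 ]
lens [0.5327 0.0733 0.119 ]
```

```bash
cat > go.py <<'E'
import sys,numpy as np
from bench import ctrl
from fit import W
from scipy.spatial.transform import Rotation as R
def st():
    o=ctrl.get_obs();p=np.load("stand.npy");d=o["eef_pos"]-np.array([p[0],p[1],0]);c,s=np.cos(p[2]),np.sin(p[2])
    return o,p,np.array([c*d[0]+s*d[1]-p[3],-s*d[0]+c*d[1],o["eef_pos"][2]])*1000
# target in mm rel. clamp face (stand axes), z desk
def delta(tx,ty,tz):
    o,p,cur=st();Rm=R.from_euler("xyz",o["tool_rot"]).as_matrix()
    X=W(p,(tx/1e3+p[3],ty/1e3,tz/1e3));d=Rm.T@(X-o["eef_pos"])
    tw=-np.degrees((p[2]+np.pi/2-np.pi-o["tool_rot"][2]+np.pi)%(2*np.pi)-np.pi)
    print("t",round(o["time"],2),"cur",cur.round(1),"F",o["contact_force"].round(1),"gap",round(o["finger_gap"],3),"rpy",o["tool_rot"].round(3)); print("delta mm",(d*1e3).round(1),"twist",round(tw,2))
if __name__=="__main__": delta(*map(float,sys.argv[1:4]))
E
python3 go.py 13 10 215
```

```text
t 0.15 cur [  31.8 -692.7  230.6] F [ 0.1  0.9 -1. ] gap 1.0 rpy [ 3.142e+00  1.000e-03 -1.135e+00]
delta mm [-514.3 -479.2   16.3] twist 44.5
```

```bash
python3 -m inch '[[-0.041,-0.038,0,5],[-0.082,-0.077,0,10],[-0.123,-0.115,0,15],[-0.165,-0.153,0,20],[-0.206,-0.192,0,25],[-0.247,-0.23,0,30],[-0.288,-0.268,0,35],[-0.329,-0.307,0,40],[-0.370,-0.345,0,44.5],[-0.411,-0.383,0,44.5]]' 69; python3 go.py 13 10 215
```

```text
time: 1.4
eef_pos: [0.4376, -0.0303, 0.2313]
tool_rot: [3.141, 0.001, -1.913]
contact_force: [0.3, -0.2, -0.1]
finger_gap: 0.69
t 1.4 cur [  16.5 -129.4  231.3] F [ 0.3 -0.2 -0.1] gap 0.69 rpy [ 3.141e+00  1.000e-03 -1.913e+00]
delta mm [-139.3    3.6   16.4] twist -0.07
```

```bash
python3 -m inch '[[-0.05,0.001,0,0],[-0.1,0.002,0.005,0],[-0.132,0.003,0.01,0],[-0.139,0.0035,0.016,0],[-0.139,0.0035,0.016,0]]'; python3 go.py 13 10 215; python3 - <<'E'
from bench import ctrl
import cv2
for n in ["top","wrist","scene"]: cv2.imwrite(f"pics/{n}1.png",ctrl.get_image(n)[:,:,::-1])
a=cv2.imread("pics/scene1.png")[150:330,260:500]; cv2.imwrite("pics/scene1c.png",cv2.resize(a,None,fx=3.3,fy=3.3,interpolation=cv2.INTER_CUBIC))
E
```

```text
time: 2.02
eef_pos: [0.4803, 0.1012, 0.2147]
tool_rot: [3.14, -0.0, -1.913]
contact_force: [-0.2, 0.0, 0.3]
finger_gap: 0.689
t 2.02 cur [ 12.8   8.9 214.7] F [-0.2  0.   0.3] gap 0.689 rpy [ 3.14  -0.    -1.913]
delta mm [-1.1 -0.2 -0.3] twist -0.05
```

View pics/wrist1.png

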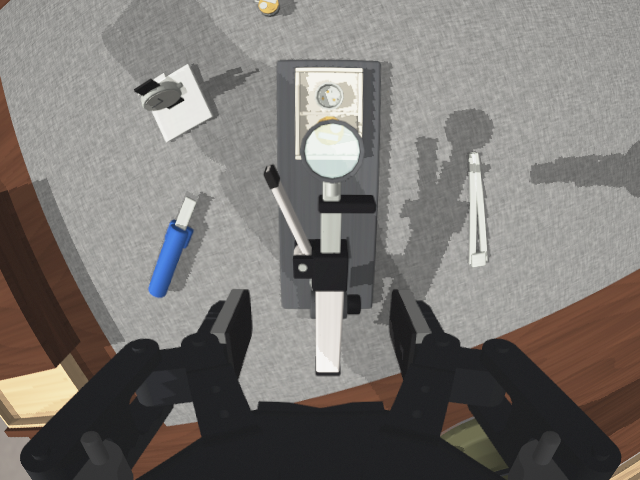

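View pics/scene1c.png

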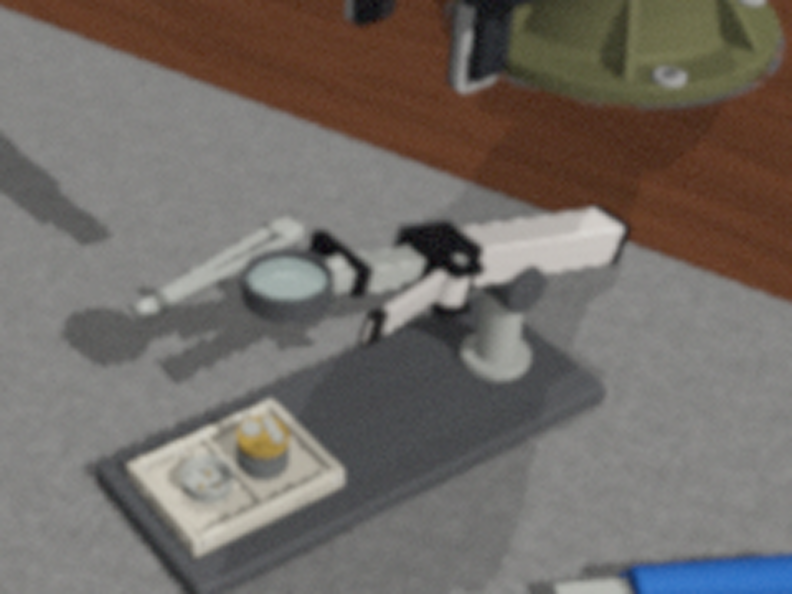

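The wrist view shows the bar running straight between the jaws: lens at (331,150), tab from x=318 to 376 at y≈204, lever tip at (270,173), collar front at about (321,240). I'll compare these with the predictions.

```bash
cat > wp.py <<'E'
import numpy as np
from bench import ctrl
from fit import W,c15,s15
from scipy.spatial.transform import Rotation as R
ci=ctrl.camera_info("wrist")
def wproj(X,o):
    Rt=R.from_euler("xyz",o["tool_rot"]).as_matrix();t=Rt.T@(X-o["eef_pos"])
    T=ci["T_tool_cam"];c=T[:3,:3].T@(t-T[:3,3]);rr=np.hypot(c[0],c[1]);th=np.arctan2(rr,c[2])
    return np.array([ci["cx"]+ci["fx"]*th*c[0]/rr,ci["cy"]+ci["fy"]*th*c[1]/rr])
def bar(p,s,y,n): return W(p,(p[3]+(s*c15-n*s15)/1e3,y/1e3,.1+(s*s15+n*c15)/1e3))
E
python3 - <<'E'
from wp import *
o=ctrl.get_obs();p=np.load("stand.npy")
def lev(r,th): return (r*np.cos(th)-8, 20+r*np.sin(th)-4.5*np.cos(th))
for k,a in dict(lens=(74,0,0),tab_in_neg_top=(32,-30,8),tab_out_neg_top=(40,-30,8),tab_out_pos_top=(40,9,8),collarR=(0,-14,14),collarL=(0,14,14)).items(): print(k,wproj(bar(p,*a),o).round(1))
for th in(.34,.37,.4): s,y=lev(73,th);print(th,wproj(bar(p,s,y,7),o).round(1))
print("mov",wproj(W(p,(p[5],0,.035)),o),"cup",wproj(W(p,(p[4]+.0155,0,.026)),o))
for c in[(.17,.048),(.17,-.048),(-.08,.048)]:print(wproj(W(p,(*c,.012)),o))
import cv2
a=cv2.imread("pics/wrist1.png")[50:320,240:400]; cv2.imwrite("pics/w1c.png",cv2.resize(a,None,fx=2.2*1,fy=2.2,interpolation=cv2.INTER_CUBIC))
E
```

```text
lens [332.9 149.9]
tab_in_neg_top [376.7 213.3]
tab_out_neg_top [377.6 202.7]
tab_out_pos_top [319.  202.6]
collarR [351.8 257.2]
collarL [312.1 257.4]
0.34 [270.4 173.4]
0.37 [267.2 174.5]
0.4 [264.1 175.8]
mov [329.57163595 129.89433698] cup [329.29399147  96.09697066]
[276.37411681  60.1619978 ]
[380.96855226  60.63685831]
[282.86914565 309.60084924]
```

View pics/w1c.png

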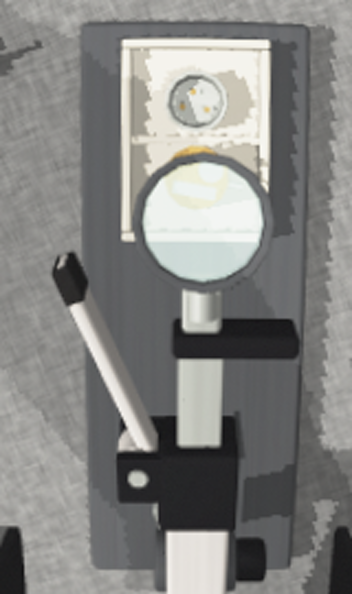

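Predictions match to about 1–2 px, so I'm descending behind the tab.

```bash
python3 go.py 11 10 88; python3 -m inch '[[-0.001,0.002,0.03,0],[-0.001,0.002,0.06,0],[-0.001,0.002,0.085,0],[-0.001,0.002,0.105,0],[-0.001,0.002,0.119,0],[-0.001,0.002,0.126,0],[-0.001,0.002,0.127,0]]'; python3 go.py 11 10 88; python3 - <<'E'
from bench import ctrl
import cv2
for n in ["wrist","scene"]: cv2.imwrite(f"pics/{n}2.png",ctrl.get_image(n)[:,:,::-1])
a=cv2.imread("pics/scene2.png")[150:330,260:500]; cv2.imwrite("pics/scene2c.png",cv2.resize(a,None,fx=3.3,fy=3.3,interpolation=cv2.INTER_CUBIC))
E
```

```text
t 2.17 cur [ 13.5   8.1 215.5] F [-0.2 -0.2 -0.6] gap 0.695 rpy [ 3.141  0.    -1.915]
delta mm [ -1.9   2.5 127.5] twist -0.19
time: 3.05
eef_pos: [0.4792, 0.1017, 0.0885]
tool_rot: [3.141, -0.0, -1.915]
contact_force: [0.2, -0.0, -0.4]
finger_gap: 0.693
t 3.05 cur [11.6  8.9 88.5] F [ 0.2 -0.  -0.4] gap 0.693 rpy [ 3.141 -0.    -1.915]
delta mm [-1.1  0.6  0.5] twist -0.21
```

View pics/wrist2.png

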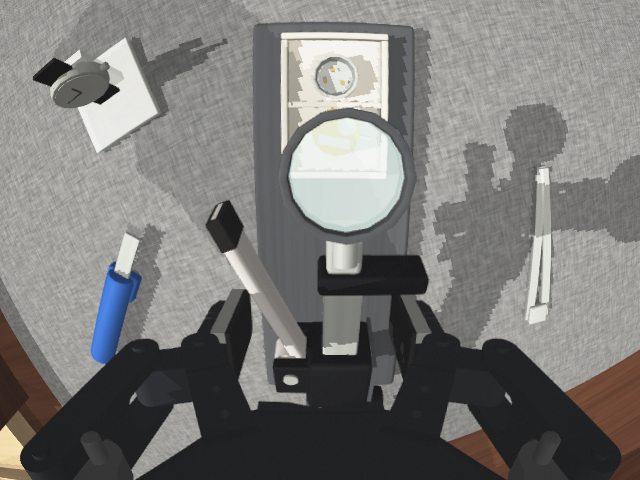

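View pics/scene2c.png

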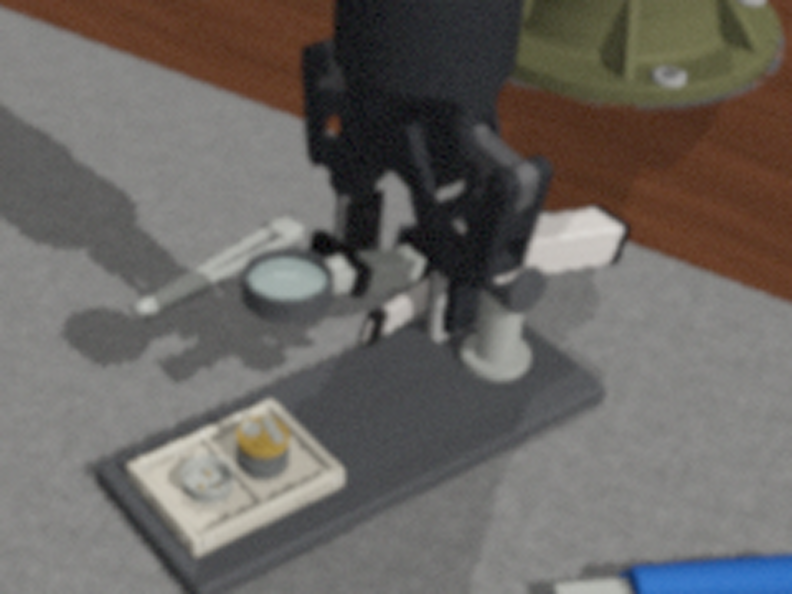

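Fingers straddle bar and lever: the right pad overlaps the tab's long side (tab end px 428, pad from 393). Lever is free. Next I'll push outward toward the mark.

```bash
python3 -m inch '[[-0.001,-0.004,0,0],[-0.001,-0.007,0,0],[-0.001,-0.010,0,0],[-0.001,-0.013,0,0],[-0.001,-0.015,0,0],[-0.001,-0.016,0,0],[-0.001,-0.016,0,0]]'; python3 go.py 28 10 88; cat > look.py <<'E'
import sys
from wp import *
import cv2
k=sys.argv[1]
o=ctrl.get_obs();im=ctrl.get_image("wrist")[:,:,::-1];cv2.imwrite(f"pics/wrist{k}.png",im)
cv2.imwrite(f"pics/wc{k}.png",cv2.resize(im[60:420,190:450],None,fx=1.65,fy=1.65,interpolation=cv2.INTER_CUBIC))
p=np.load("stand.npy")
for L in (40,42,44,46,48): print(L,"lens",wproj(bar(p,L+42,0,0),o).round(1),"tabOutTop",wproj(bar(p,L+8,-30,8),o).round(1))
print("mov top",wproj(W(p,(p[5],0,.035)),o).round(1))
for th in(0,.05,.2,.3,.35,.4): r=73;print(th,wproj(bar(p,r*np.cos(th)-8,20+r*np.sin(th)-4.5*np.cos(th),7),o).round(1))
E
python3 look.py 3
```

```text
time: 4.03
eef_pos: [0.4949, 0.0973, 0.0889]
tool_rot: [-3.141, 0.0, -1.915]
contact_force: [-0.8, 0.3, 0.8]
finger_gap: 0.691
t 4.03 cur [27.9 10.1 88.9] F [-0.8  0.3  0.8] gap 0.691 rpy [-3.141  0.    -1.915]
delta mm [ 0.1 -0.1  0.9] twist -0.2
40 lens [353.5 200.7] tabOutTop [435.8 299.8]
42 lens [353.7 194.8] tabOutTop [436.9 295.5]
44 lens [354.  188.8] tabOutTop [438.  291.1]
46 lens [354.2 182.7] tabOutTop [439.1 286.6]
48 lens [354.5 176.5] tabOutTop [440.2 282. ]
mov top [339.3 160.6]
0 [303.2 259.7]
0.05 [291.5 260. ]
0.2 [257.4 263.4]
0.3 [236.2 267.7]
0.35 [226.2 270.4]
0.4 [216.7 273.5]
```

View pics/wrist3.png

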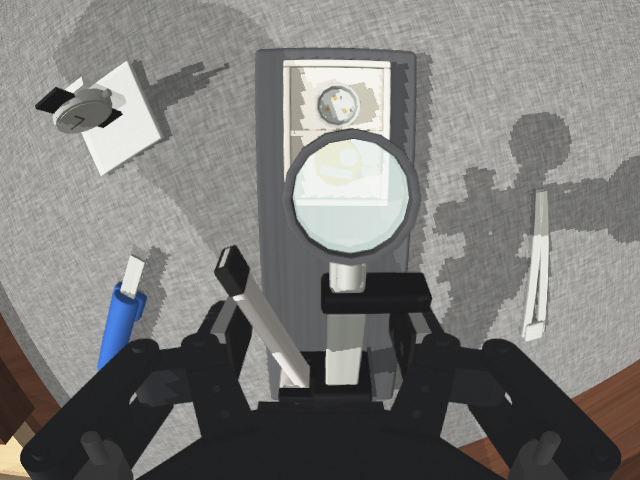

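```bash
python3 - <<'E'
from wp import *
p=np.load("stand.npy")
o=dict(eef_pos=np.array([.4792,.1017,.0885]),tool_rot=np.array([3.141,0,-1.915]))
for L in(30,32,34):print(L,wproj(bar(p,L+42,0,0),o),wproj(bar(p,L+8,-30,8),o))
import cv2
for k in(2,3):
    g=cv2.imread(f"pics/wrist{k}.png")[90:300,260:460]; cv2.imwrite(f"pics/l{k}.png",cv2.resize(g,None,fx=2.8,fy=2.8,interpolation=cv2.INTER_CUBIC))
E
```

```text
30 [349.51624606 178.21894936] [433.14648314 280.14516327]
32 [349.72619265 172.20159126] [434.15317678 275.60277613]
34 [349.9340711  166.10350099] [435.16612947 270.97382428]
```

View pics/l2.png

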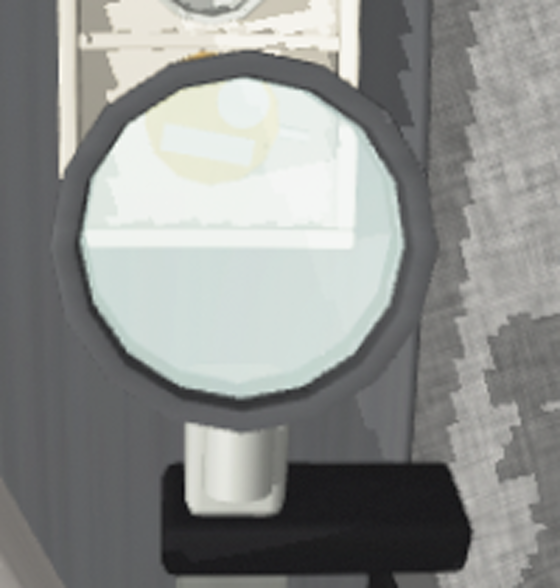

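View pics/l3.png

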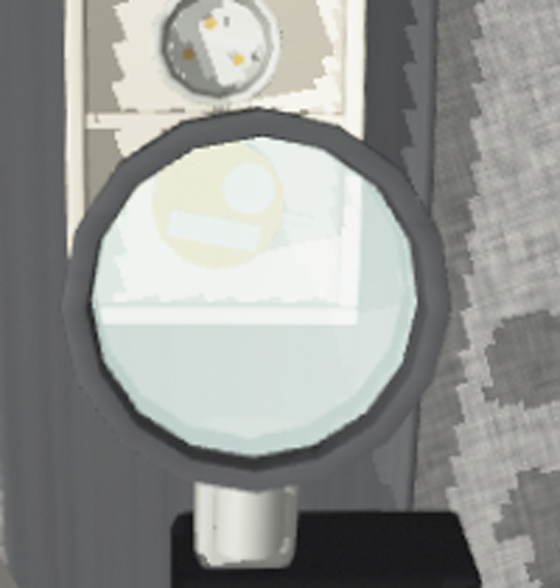

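Lens ring centre is about (353,197), giving an arm length of about 42.5 mm. The movement, seen through the lens at (338,162), matches its prediction. I'll add 1.5 mm more, then hold.

```bash
python3 -m inch '[[0,-0.001,0,0],[0,-0.0017,0,0],[0,-0.0017,0,0],[0,-0.0017,0,0],[0,-0.0017,0,0]]'; python3 go.py 29.5 5.5 88;  python3 look.py 4; python3 - <<'E'
import cv2
g=cv2.imread(f"pics/wrist4.png")[90:390,200:460]; cv2.imwrite(f"pics/l4.png",cv2.resize(g,None,fx=2,fy=2,interpolation=cv2.INTER_CUBIC))
E
```

```text
time: 4.7
eef_pos: [0.4965, 0.0968, 0.0889]
tool_rot: [-3.141, 0.0, -1.915]
contact_force: [-0.9, -0.2, 1.1]
finger_gap: 0.689
t 4.7 cur [29.6 10.1 88.9] F [-0.9 -0.2  1.1] gap 0.689 rpy [-3.141  0.    -1.915]
delta mm [4.6 0.1 0.9] twist -0.2
40 lens [353.5 206.1] tabOutTop [435.3 304.1]
42 lens [353.7 200.2] tabOutTop [436.4 299.9]
44 lens [354.  194.3] tabOutTop [437.5 295.5]
46 lens [354.2 188.3] tabOutTop [438.6 291.1]
48 lens [354.5 182.2] tabOutTop [439.7 286.6]
mov top [339.4 163.7]
0 [303.3 264.8]
0.05 [291.7 265. ]
0.2 [257.8 268.3]
0.3 [236.7 272.5]
0.35 [226.7 275.2]
0.4 [217.3 278.2]
```

View pics/l4.png

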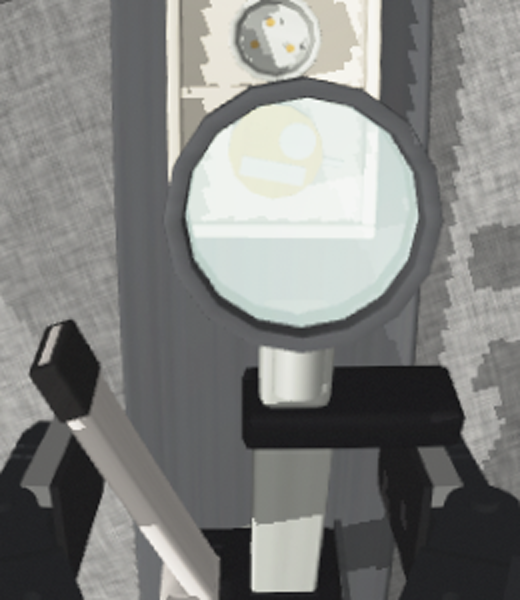

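Length reads about 44.2 mm, on the mark, with the lever still open. Next I'll re-centre on bar plus shut lever and close in stages.

```bash
python3 -m inch '[[0.002,-0.0001,0,0],[0.0037,-0.0001,0,0],[0.0037,-0.0001,0,0]]'; python3 -m inch '[[0,0,0,0],[0,0,0,0],[0,0,0,0],[0,0,0,0],[0,0,0,0],[0,0,0,0]]' 37; python3 go.py 29.5 6.4 88;  python3 look.py 5; python3 - <<'E'
import cv2
g=cv2.imread(f"pics/wrist5.png")[90:390,200:460]; cv2.imwrite(f"pics/l5.png",cv2.resize(g,None,fx=2,fy=2,interpolation=cv2.INTER_CUBIC))
E
```

```text
time: 5.12
eef_pos: [0.4959, 0.0937, 0.0891]
tool_rot: [-3.14, 0.001, -1.915]
contact_force: [1.2, 3.8, 0.4]
finger_gap: 0.688
time: 5.88
eef_pos: [0.4959, 0.0937, 0.0891]
tool_rot: [-3.14, 0.001, -1.915]
contact_force: [1.3, 1.9, 2.4]
finger_gap: 0.373
t 5.88 cur [30.   7.  89.1] F [1.3 1.9 2.4] gap 0.373 rpy [-3.140e+00  1.000e-03 -1.915e+00]
delta mm [0.6 0.5 1.1] twist -0.19
40 lens [343.  207.3] tabOutTop [426.5 305.4]
42 lens [343.2 201.4] tabOutTop [427.5 301.1]
44 lens [343.4 195.5] tabOutTop [428.5 296.8]
46 lens [343.6 189.5] tabOutTop [429.5 292.4]
48 lens [343.7 183.4] tabOutTop [430.5 287.8]
mov top [333.6 164.6]
0 [293.3 265.7]
0.05 [281.8 265.9]
0.2 [248.3 269.1]
0.3 [227.5 273.3]
0.35 [217.8 275.9]
0.4 [208.6 278.9]
```

View pics/l5.png

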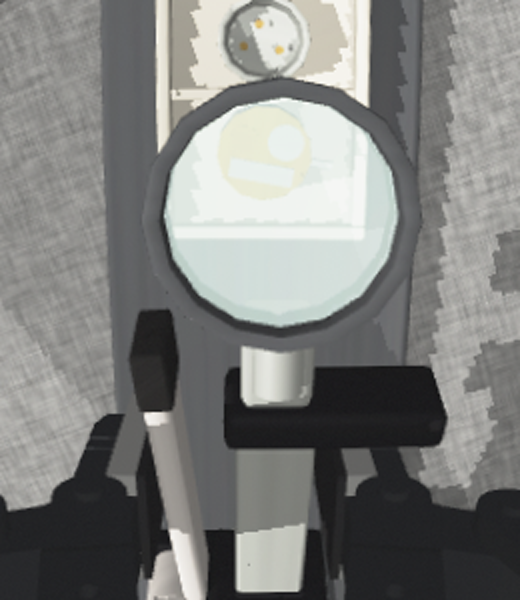

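Lever is nearly shut, lens still at about 44.5 mm, and the right pad is almost on the bar. Now the full squeeze.

```bash
python3 -m inch '[[0,0,0,0],[0,0,0,0],[0,0,0,0],[0,0,0,0],[0,0,0,0],[0,0,0,0]]' 0; python3 go.py 29.5 6.4 88;  python3 look.py 6; python3 - <<'E'
import cv2
g=cv2.imread(f"pics/wrist6.png")[90:390,200:460]; cv2.imwrite(f"pics/l6.png",cv2.resize(g,None,fx=2,fy=2,interpolation=cv2.INTER_CUBIC))
from bench import ctrl
cv2.imwrite("pics/top6.png",cv2.resize(ctrl.get_image("top")[140:365,170:395,::-1],None,fx=2.6,fy=2.6,interpolation=cv2.INTER_CUBIC))
E
```

```text
time: 6.68
eef_pos: [0.4954, 0.0927, 0.0893]
tool_rot: [-3.141, -0.0, -1.917]
contact_force: [-2.4, -0.7, 8.0]
finger_gap: 0.262
t 6.67 cur [29.8  5.8 89.3] F [-2.4 -0.7  8. ] gap 0.262 rpy [-3.141 -0.    -1.917]
delta mm [-0.6  0.3  1.3] twist -0.29
40 lens [339.2 206.5] tabOutTop [423.3 304.5]
42 lens [339.3 200.7] tabOutTop [424.3 300.2]
44 lens [339.4 194.8] tabOutTop [425.2 295.9]
46 lens [339.6 188.8] tabOutTop [426.2 291.5]
48 lens [339.7 182.7] tabOutTop [427.2 287. ]
mov top [331.1 164.1]
0 [289.7 265. ]
0.05 [278.3 265.3]
0.2 [244.9 268.5]
0.3 [224.3 272.7]
0.35 [214.6 275.4]
0.4 [205.5 278.3]
```

View pics/l6.png

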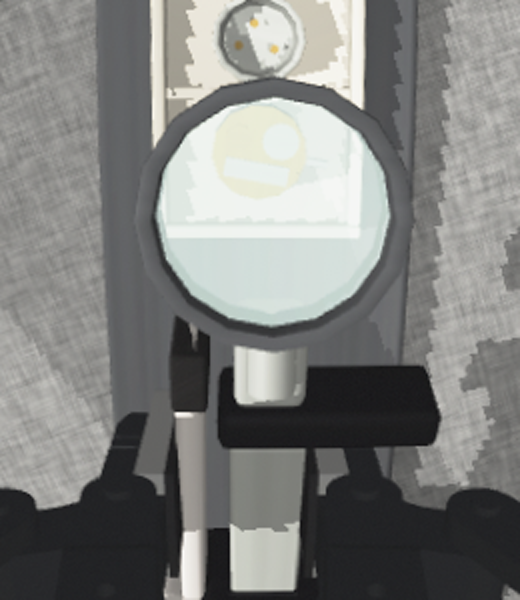

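```bash
python3 -m inch '[[0,0,0,0],[0,0,0,0],[0,0,0,0],[0,0,0,0],[0,0,0,0],[0,0,0,0],[0,0,0,0],[0,0,0,0]]' 0; python3 go.py 29.5 6.4 88; python3 - <<'E'
import cv2
from bench import ctrl
cv2.imwrite("pics/s7.png",cv2.resize(ctrl.get_image("scene")[190:390,270:520,::-1],None,fx=3,fy=3,interpolation=cv2.INTER_CUBIC))
E
```

```text
time: 7.78
eef_pos: [0.4954, 0.0926, 0.0893]
tool_rot: [-3.141, -0.0, -1.917]
contact_force: [-2.4, 2.0, 4.4]
finger_gap: 0.264
t 7.78 cur [29.8  5.8 89.3] F [-2.4  2.   4.4] gap 0.264 rpy [-3.141 -0.    -1.917]
delta mm [-0.6  0.3  1.3] twist -0.29
```

View pics/s7.png

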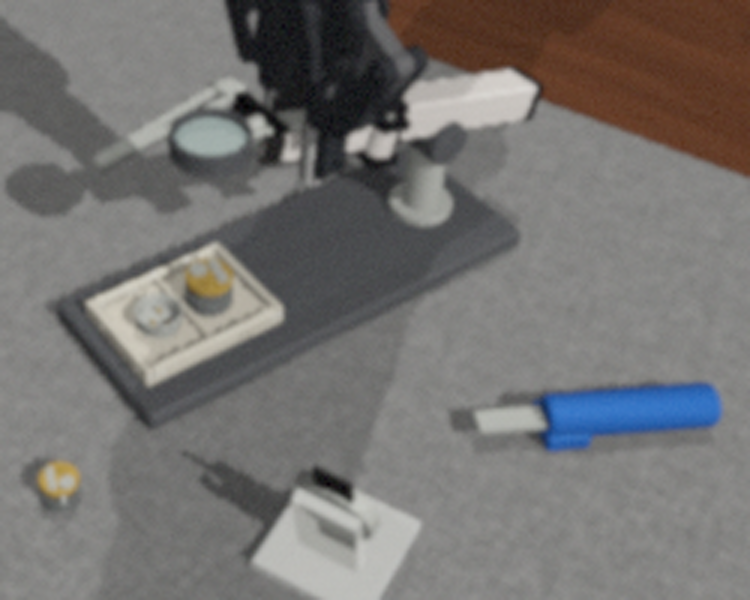

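View pics/top6.png

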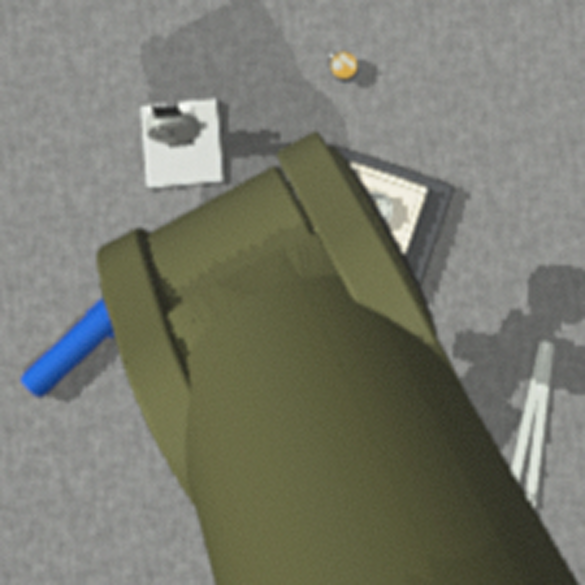

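```bash
python3 - <<'E'
from fit import *
p=np.load("stand.npy")
for L in(32,40,44,48): print(L,proj("scene",W(p,(p[3]+(L+42)/1e3*c15,0,.106+(L+42)/1e3*s15))).round(1))
E
```

```text
32 [346.9 232.9]
40 [342.6 233.6]
44 [340.4 233.9]
48 [338.1 234.2]
```

The scene camera independently puts the lens at u=340.3, against a predicted 340.4 for 44 mm. Everything is steady, so I'm handing in.

```bash
python3 -c "
from bench import ctrl
ctrl.job_done()"; python3 go.py 29.5 6.4 88
```

```text
the job is handed in; nothing more can be done
the job is handed in; nothing more can be done
```

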